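Click the key onto the screen press

ROBOT

A 6-joint arm with a two-finger parallel gripper is mounted at the origin on the work surface. World frame = base frame: x ahead of the robot, y to its left, z up, the work surface at z = 0. Lengths are in m, angles in degrees, forces in N, time in s.
With the tool pointing down it reaches from about 0.35 to 0.8 m from the base axis. Payload 7.3 kg.
Tool frame: the origin (TCP) lies midway between the tips of the shut fingers; the grasp point (between the pads) lies robot.tcp_to_grasp behind it (robot.tcp_to_grasp is the distance from the TCP to the grasp point, in m); z points along the fingers, y is the direction in which the jaws open and shut (so a half turn about z gives the same grasp; the last joint's range is limited). The gripper opens to 85 mm and grips with 20 to 120 N. Pads are 22 mm wide; open, the fingers measure 114 mm over their backs; the gripper's body (76 mm by 85 mm) begins 54 mm behind the grasp point. The pads swing forward as they close: fully open they stand 13 mm farther back than shut.
Start: joints at [58.9, 19.595, 87.324, -0, 73.075, -8.365], TCP at [0.203, 0.484, 0.231] pointing down, gripper open.
Joint ranges: [-145.02, 145.02], [-44.19, 115.74], [2.07, 154.8], [-57.11, 237.11], [16.16, 152.29], [-177.93, 177.93]. Speed limits (degrees/s): [147.25, 147.25, 180, 180, 180, 180].

INTERFACE

Orientations are given as a 3x3 rotation matrix whose columns are the frame's x, y, z axes.
In Python, from station import sensors, vision, robot gives the robot as it stands.
- The arm moves only by the shell command python3 -m creep 'ROWS' [FORCE]. ROWS is JSON, a list of rows, each a list of 7 numbers: the turn, a rotation vector about the tool's x, y, z in rad, then the shift along the tool's x, y, z in mm, then the finger opening in mm, from 0 to 85.4. In form: [[wx, wy, wz, dx, dy, dz, jaw], ...]. A call has 1 to 8 rows; each row is the pose to reach, as a shift and turn from the pose commanded when the call began, along the tool's axes at that moment; what a row does not reach only later rows make up. A row lasts 1/12 s, in which the tool goes at most 41.7 mm and 7.16 degrees, less where a joint would pass 70% of its speed; a pose out of reach is approached as far as the arm can. A call with a gripper value outside its range is refused whole. The fingers move at their own pace and stop on an object; FORCE is the grip in N (left out, the last holds). Time passes only in rows, so rows that repeat a pose let the fingers close. It gives the time, the measured TCP pose, the force and the opening at its end, in the units of the state.
- sensors.get_state(): the state, without advancing time (a new reading comes with each control period).
- vision.read_camera(name): name is "side" or "top" or "wrist"; returns a dict with "frame" (480x640x3 uint8, red, green, blue), "K" (3x3 intrinsics, pixels), "R" (3x3) and "t" (3): a world point X has camera coordinates R X + t. Camera axes: x right, y down, z forward; pixel columns grow to the right and rows downward; lengths in m; the calibration is good to about 2 mm. A picture is of the moment at which its call begins. There is no depth.
- robot.close_job(): hands the job in, once; it reports no verdict.
The state is a dict: "t": time; "joint_positions": joint angles; "dq": joint speeds; "joint_efforts": joint torques, N m; "ee_pos": TCP position; "tool_rot": TCP orientation; "contact_force": force on the tool from outside, world axes, zero at the start; "ft_torque": the same for the moment, N m; "opening": finger opening in m.
Only numpy, scipy, OpenCV 4.12 (cv2) and the standard library are available. Lean on these libraries where they do the work, as an engineer would, in place of code of your own. Each camera call takes 0.05 s, during which the arm holds its last target.

TASK

Pick up the orange socket key from the bench and push it down onto the square drive on top of the screen press until the spring ball clicks in and the key sits fully home on the drive's shoulder, then let go. The drive sits on a soft spring and sinks as you push: push steadily and stop at the click, never so far that the rubber pad is driven onto the phone's glass below. Leave the blue key and the other things on the bench where they are.

Things in the scene. Friction and masses are not known exactly. Their poses are not given: they have to be found in the camera images.
- orange_key_center (a point): Loose orange socket key, 80 mm tall, 0.12 kg, standing upright, hole down. Point on its axis, 40 mm above its lower rim; z up. Its orange grip is 26 x 26 mm square, 44 to 80 mm above the rim, flats square to its x and y; below are a dark 34 mm square collar (6 mm high) and a 30 mm square steel sleeve.
- orange_key_rim (a point): Centre of the orange key's lower rim, the mouth of its square hole: 15 mm wide, 38 mm deep, sides parallel to x and y, with a 2.5 mm 45-degree lead-in. Each of its four walls has a dimple window centred 12.5 mm above the rim, so any of the four quarter turns fits the drive.
- blue_key_center (a point): Loose blue key of the same height, with a round 30 mm grip, for another fixture: leave it alone. Same point, half-way up.
- drive_seat (a point): Centre of the drive's shoulder, a 36 mm round steel flange on top of the press, 150 mm above the bench at rest; z up, x and y square to the drive's faces. Home: the key's rim rests here, its centre point 40 mm above. The key meets the ball 15 mm before home and needs some 10 to 18 N to pass; then it snaps home and the force drops by a third or more. Short of the click it stays 5 mm or more too high.
- drive_tip (a point): Top centre of the 14 mm square steel drive, which stands up 34 mm from the shoulder (its last 2 mm is 11.5 mm wide). The brass spring ball stands out 3 mm from its +x face, 12.5 mm above the shoulder.
- spindle (a joint): How far the drive has sunk, m: 0 at the top, at rest; grows as it is pushed down against a spring (about 2.7 N to start, plus 0.55 N per mm; it rises again by itself). At 0.031 the rubber pad below is driven onto the phone's glass.
- press: Grey screen press, fixed: base 130 x 200 mm (x, y), two steel posts 84 mm either side of the middle along its y, crossbeam 46 x 190 mm with its top 110 mm above the bench, post nuts up to 116 mm; the drive stands over its middle. Origin: centre of its underside. A phone lies in it under the rubber pad.
- screwdriver: Loose red screwdriver, 170 mm, lying on the mat: leave alone.
- screw_jar: Loose clear jar with white lid, 52 mm across, 60 mm tall: leave alone.
- spare_phone: Loose phone lying flat, 72 x 147 x 8 mm: leave alone.
- parts_tray: Loose white divided tray, 120 x 90 x 30 mm: leave alone.
- suction_cup: Loose red suction cup, 52 mm across, 42 mm tall: leave alone.
- brush: Loose blue brush, 150 mm, lying: leave alone.

How it is judged:
By the outcome, as a careful person would: the job done as asked, in the order asked, and still so for the second after the job is handed in, with the robot touching nothing.
It also fails if it takes over 61 s, if anything falls off the work surface, if the arm or the gripper's body presses on something with over 40 N, if the wrist force passes 120 N, or if a joint passes its speed limit or range.

## Working session

There is one attempt and no reset: what is moved stays moved. The work goes in short steps, Python scripts to look and compute and a shell command to move; the robot and the scene stay as the last step left them, time stands still between calls to the robot, and variables do not carry over. Pictures are saved under pics/ and viewed, and the job is handed in when it is done.

```bash
ls; mkdir -p pics
python3 - <<'E'
from station import sensors, vision, robot
import cv2
print(robot.tcp_to_grasp)
s=sensors.get_state();print(s)
for n in("side","top","wrist"):
    d=vision.read_camera(n);cv2.imwrite(f"pics/{n}0.png",d["frame"][:,:,::-1]);print(n,d["K"],d["R"],d["t"])
E
```

```text
pics
0.0187
{'t': 0.0, 'joint_positions': array([ 5.88992636e+01,  1.96372542e+01,  8.73787138e+01,  8.44856017e-04,
        7.30743327e+01, -8.36490835e+00]), 'dq': array([-0.0032055 , -0.01132838, -0.03253768, -0.11841739, -0.08349772,
        0.03705457]), 'joint_efforts': array([-1.79179169e-03, -4.33657908e+01, -2.46016037e+01, -2.59318649e-04,
        7.89390353e-03, -8.30231124e-05]), 'ee_pos': array([0.20266246, 0.48386218, 0.23060952]), 'tool_rot': array([[-9.22294831e-01,  3.86486173e-01, -8.26175934e-04],
       [ 3.86486979e-01,  9.22293887e-01, -1.34221776e-03],
       [ 2.43228406e-04, -1.55722675e-03, -9.99998758e-01]]), 'contact_force': array([0.140538  , 0.61005953, 0.11811297]), 'ft_torque': array([-0.01046635, -0.02652267,  0.02924428]), 'opening': 0.08556211340840314}
side [[477.22758337   0.         322.74435439]
 [  0.         477.22758337 249.1737561 ]
 [  0.           0.           1.        ]] [[ 0.80330712 -0.59552329 -0.00704804]
 [-0.37227037 -0.49285137 -0.78645553]
 [ 0.46487895  0.6343891  -0.6176067 ]] [-0.49030861  0.34363308  0.95381213]
top [[595.71722326   0.         323.36684771]
 [  0.         595.71722326 243.41511963]
 [  0.           0.           1.        ]] [[ 0.01498777 -0.99956196  0.0255198 ]
 [-0.99703961 -0.01686521 -0.07501719]
 [ 0.07541472 -0.02431991 -0.99685564]] [-0.03710122  0.60960081  1.61175337]
wrist [[419.12840003   0.         317.39163225]
 [  0.         419.12840003 243.54213918]
 [  0.           0.           1.        ]] [[ 0.38636132  0.92234459 -0.0023212 ]
 [ 0.88742584 -0.3710459   0.27349648]
 [ 0.25139673 -0.10772835 -0.9618702 ]] [-0.52268781 -0.03440163  0.37922631]
```

View pics/side0.png

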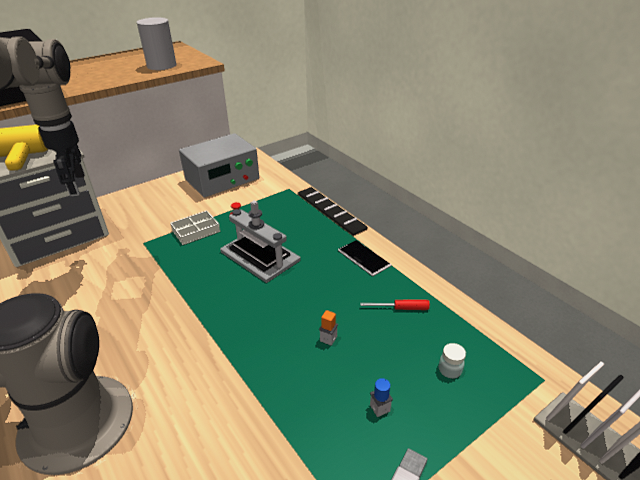

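View pics/top0.png

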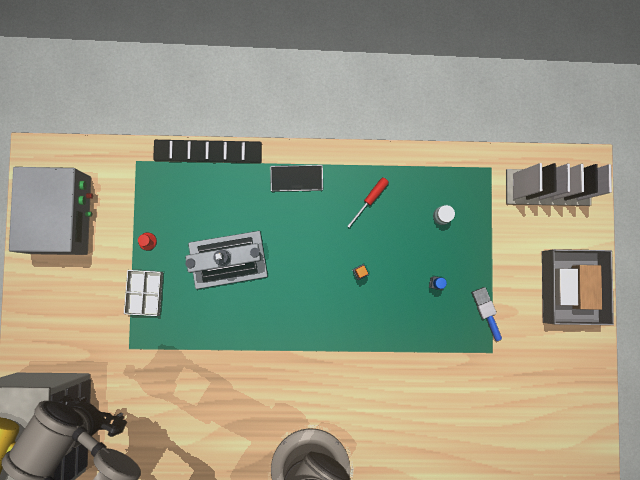

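View pics/wrist0.png

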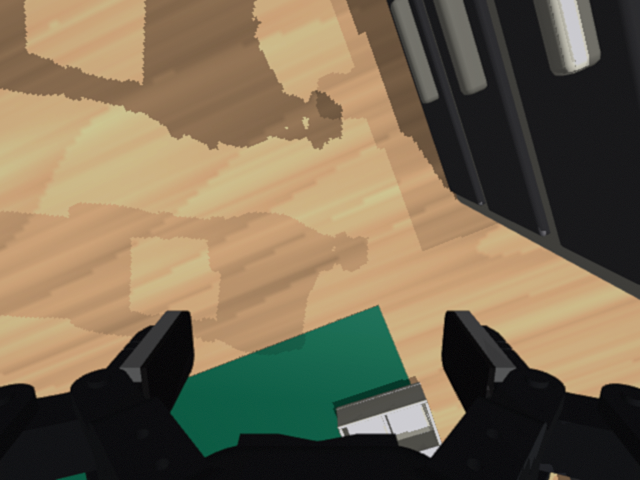

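The side view shows the orange grip at about (328,320), the blue key at (382,390) and the drive at about (256,213). In the top view the orange key is at (361,272), the drive at (222,257) and the blue key at (440,284). The wrist view doesn't show either of the two yet.

```bash
cat > h.py <<'E'
import numpy as np, cv2
from station import sensors, vision, robot
def ray(d,uv):
    K,R,t=map(np.array,(d["K"],d["R"],d["t"]))
    c=-R.T@t; v=R.T@np.linalg.inv(K)@np.array([uv[0],uv[1],1.]); return c,v/np.linalg.norm(v)
def onz(d,uv,z):
    c,v=ray(d,uv); return c+v*(z-c[2])/v[2]
def tri(*l):
    A=np.zeros((3,3));b=np.zeros(3)
    for d,uv in l:
        c,v=ray(d,uv);P=np.eye(3)-np.outer(v,v);A+=P;b+=P@c
    X=np.linalg.solve(A,b)
    return X,[np.linalg.norm((np.eye(3)-np.outer(ray(d,uv)[1],ray(d,uv)[1]))@(X-ray(d,uv)[0])) for d,uv in l]
def proj(d,X):
    p=d["K"]@(d["R"]@np.array(X)+d["t"]);return p[:2]/p[2]
def omask(d,lo=(5,120,60),hi=(20,255,255),xy=None,r=60):
    h=cv2.cvtColor(d["frame"],cv2.COLOR_RGB2HSV);m=cv2.inRange(h,lo,hi)
    if xy is not None:
        z=np.zeros_like(m);cv2.circle(z,tuple(int(a) for a in xy),r,255,-1);m&=z
    return m
def zoom(d,x,y,w,h,f,name):
    c=d["frame"][y:y+h,x:x+w,::-1];cv2.imwrite("pics/"+name,cv2.resize(c,None,fx=f,fy=f,interpolation=cv2.INTER_CUBIC))
E
python3 - <<'E'
from h import *
T=vision.read_camera("top");S=vision.read_camera("side")
for d,xy in((T,(361,272)),(S,(328,320))):
    m=omask(d,xy=xy,r=25);M=cv2.moments(m,True);print(M["m10"]/M["m00"],M["m01"]/M["m00"],M["m00"],cv2.boundingRect(m))
zoom(T,340,250,44,44,12,"t1.png");zoom(S,300,295,60,60,10,"s1.png")
zoom(T,175,220,100,75,8,"t2.png");zoom(S,210,190,100,75,8,"s2.png")
E
```

```text
361.06 271.24 100.0 (355, 266, 13, 12)
328.034632034632 320.1038961038961 231.0 (321, 310, 15, 21)
```

View pics/t1.png

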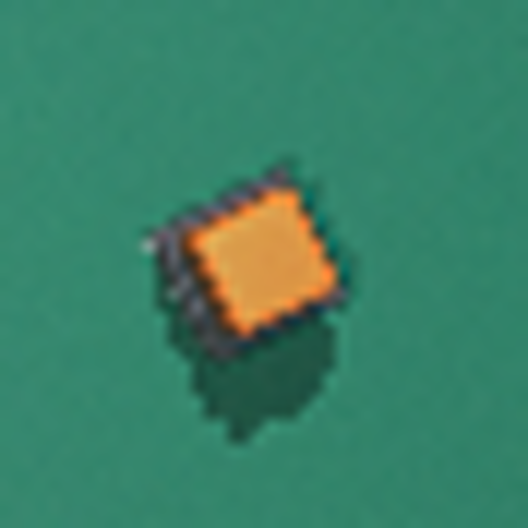

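View pics/s1.png

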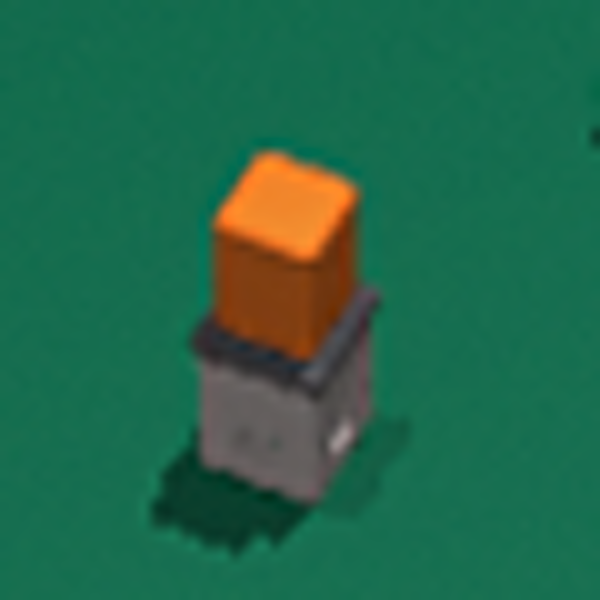

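View pics/t2.png

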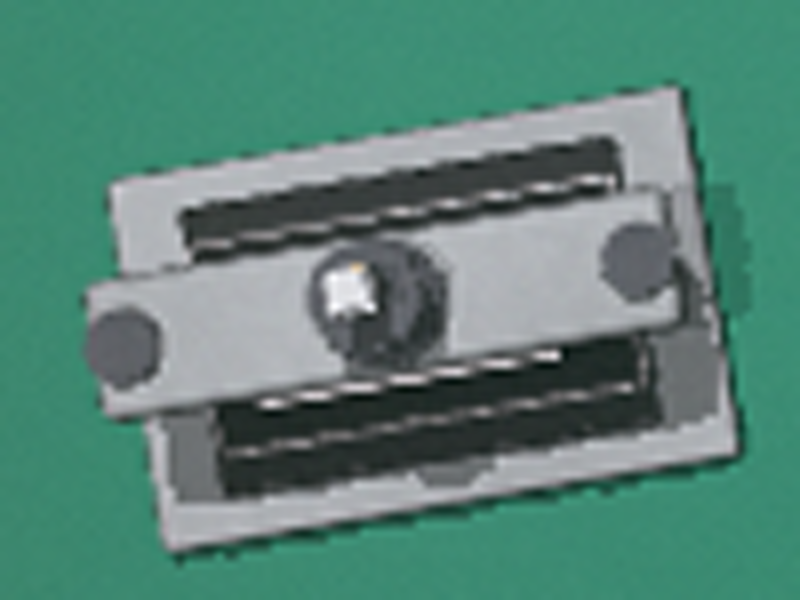

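View pics/s2.png

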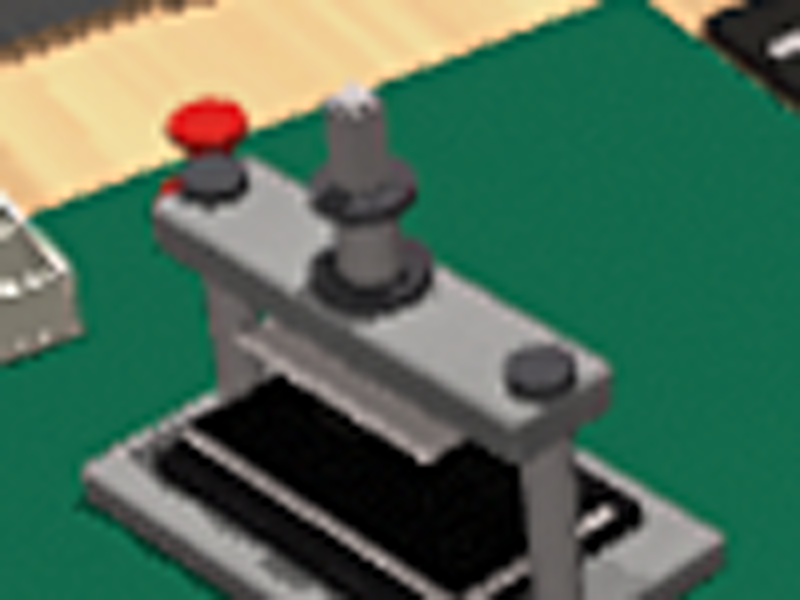

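Run:
```python
from h import *
T=vision.read_camera("top");S=vision.read_camera("side")
k,e=tri((T,(361.3,271.3)),(S,(328.5,315.2)));print("keytop",k,e)
t,e=tri((T,(218.6,256.0)),(S,(253.8,201.6)));print("tip",t,e)
f=lambda d,z,x0,y0,s,pts:[onz(d,((x+.5)/s-.5+x0,(y+.5)/s-.5+y0),z)[:2] for x,y in pts]
def ang(a,b):
    v=b-a;return np.degrees(np.arctan2(v[1],v[0])),np.linalg.norm(v)
c=f(T,.08,340,250,12,[(190,240),(290,187),(340,288),(240,335)])
print("key edges",[ang(c[i],c[(i+1)%4]) for i in range(4)],np.mean(c,0))
c=f(T,.11,175,220,8,[(88,290),(660,190),(685,320),(110,415)])
print("beam",[ang(c[i],c[(i+1)%4]) for i in range(4)],np.mean(c,0))
c=f(T,.184,175,220,8,[(328,270),(375,263),(380,308),(332,318)])
print("tip",[ang(c[i],c[(i+1)%4]) for i in range(4)],np.mean(c,0))
ee=sensors.get_state()
print(ee["t"],-S["R"].T@S["t"])
W=vision.read_camera("wrist")
R=np.array(ee["tool_rot"]);print("cam in tool",R.T@(-W["R"].T@W["t"]-ee["ee_pos"]));print((W["R"]@R))
```

```text
keytop [ 0.53327003 -0.12753395  0.07554095] [np.float64(0.0005359455275738176), np.float64(0.0005359455275737837)]
tip [0.56186235 0.23438336 0.18272861] [np.float64(0.0008727151374421649), np.float64(0.0008727151374419724)]
key edges [(np.float64(-61.2834690941725), np.float64(0.025043419356104952)), (np.float64(-152.98195978764085), np.float64(0.02478740653839106)), (np.float64(115.93356959287601), np.float64(0.024427780414389817)), (np.float64(28.497340593932776), np.float64(0.023590652893283656))] [ 0.53330034 -0.1282971 ]
beam [(np.float64(-79.05097172409498), np.float64(0.18659517422982347)), (np.float64(-167.84818825001014), np.float64(0.04296793663858648)), (np.float64(100.35031411895893), np.float64(0.18694551074776838)), (np.float64(11.733988359141025), np.float64(0.04100885999556306))] [0.56266142 0.23386308]
tip [(np.float64(-80.51994164898485), np.float64(0.014529963714104735)), (np.float64(-172.1125218068323), np.float64(0.013957850115128269)), (np.float64(102.78596610087855), np.float64(0.014973448787256868)), (np.float64(6.364309666653221), np.float64(0.014837865670210811))] [0.56311826 0.2333562 ]
0.35 [ 0.07838564 -0.72771819  0.85587718]
cam in tool [ 0.07064744 -0.00130598 -0.14225015]
[[ 1.29080592e-04  9.99999518e-01  9.73423091e-04]
 [-9.61820649e-01  3.90559255e-04 -2.73680263e-01]
 [-2.73680511e-01 -9.00931619e-04  9.61820236e-01]]
```

The key's axes are about 28° in yaw, with its top measured at z≈0.076. The drive tip measures z≈0.183 at (0.562,0.234), with a yaw of about 10.7°. Both heights agree with the text within the calibration. Next I'll move above the key to look with the wrist camera.

```bash
python3 -m creep '[[0,0,0,-541,-437,0,85],[0,0,0,-541,-437,0,85],[0,0,0,-541,-437,0,85],[0,0,0,-541,-437,0,85],[0,0,0,-541,-437,0,85],[0,0,0,-541,-437,0,85],[0,0,0,-541,-437,0,85],[0,0,0,-541,-437,0,85]]'
```

```text
t: 1.07
ee_pos: [0.3616, 0.189, 0.2316]
tool_rot: [[-0.922, 0.386, 0.001], [0.386, 0.922, 0.0], [-0.001, 0.001, -1.0]]
contact_force: [1.7, 0.9, 0.1]
opening: 0.0849
```

```bash
python3 -m creep '[[0,0,0.69,-278,-224,0,85],[0,0,0.69,-278,-224,0,85],[0,0,0.69,-278,-224,0,85],[0,0,0.69,-278,-224,0,85],[0,0,0.69,-278,-224,0,85],[0,0,0.69,-278,-224,0,85],[0,0,0.69,-278,-224,0,85],[0,0,0.69,-278,-224,0,85]]'; python3 -m creep '[[0,0,0,0,0,0,85],[0,0,0,0,0,0,85],[0,0,0,0,0,0,85]]'
python3 - <<'E'
from h import *
W=vision.read_camera("wrist");cv2.imwrite("pics/w1.png",W["frame"][:,:,::-1])
E
```

```text
t: 1.73
ee_pos: [0.5202, -0.1045, 0.2314]
tool_rot: [[-0.465, 0.886, 0.0], [0.886, 0.465, 0.0], [-0.0, 0.0, -1.0]]
contact_force: [1.8, 0.2, -0.3]
opening: 0.0851
t: 1.98
ee_pos: [0.5192, -0.1022, 0.2309]
tool_rot: [[-0.465, 0.885, -0.001], [0.885, 0.465, 0.001], [0.001, -0.001, -1.0]]
contact_force: [-0.5, 0.2, 0.6]
opening: 0.0851
```

View pics/w1.png

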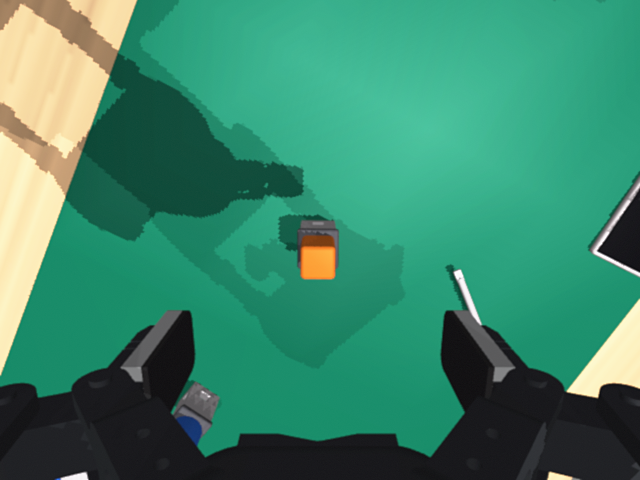

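The wrist view shows the orange top face at about (318,263), nearly square to the picture, with the collar just above it. I'll measure it here, then again from a second place during the approach.

```bash
cat >> h.py <<'E'
def topface(d,vmin=200):
    h=cv2.cvtColor(d["frame"],cv2.COLOR_RGB2HSV)
    m=cv2.inRange(h,(5,150,vmin),(20,255,255))
    cs,_=cv2.findContours(m,cv2.RETR_EXTERNAL,cv2.CHAIN_APPROX_NONE)
    c=max(cs,key=cv2.contourArea);r=cv2.minAreaRect(c);M=cv2.moments(m,True)
    return r,(M["m10"]/M["m00"],M["m01"]/M["m00"]),cv2.boxPoints(r)
def report(d,s,z):
    r,c,b=topface(d);print("rect",r,"cent",c)
    p=np.array([onz(d,q,z)[:2] for q in b]);
    for i in range(4):
        v=p[(i+1)%4]-p[i];print("  edge",np.degrees(np.arctan2(v[1],v[0]))%90,np.linalg.norm(v)*1e3)
    X=onz(d,r[0],z);print("X",X,"tool-frame offset mm",np.array(s["tool_rot"]).T@(X-s["ee_pos"])*1e3)
E
python3 - <<'E'
from h import *
import pickle
s=sensors.get_state();W=vision.read_camera("wrist");pickle.dump((W,s),open("w1.pkl","wb"))
report(W,s,.08)
print("tool x yaw",np.degrees(np.arctan2(s["tool_rot"][1][0],s["tool_rot"][0][0])))
E
```

```text
rect ((317.5, 263.0), (32.0, 33.0), 90.0) cent (317.38512241054616, 263.07062146892656)
  edge 27.76257215267504 24.076429426742486
  edge 28.38311051439767 24.86818025733902
  edge 27.76242579239755 24.61113324724522
  edge 27.151137503877862 24.868074903398156
X [ 0.53093435 -0.12809258  0.08      ] tool-frame offset mm [-29.06442473  -1.88791025 151.15340449]
tool x yaw 117.75705405004217
```

```bash
python3 -m creep '[[0,0,0,-29,-2,40,85],[0,0,0,-29,-2,80,85],[0,0,0,-29,-2,95,85],[0,0,0,-29,-2,95,85],[0,0,0,-29,-2,95,85]]'
python3 - <<'E'
from h import *
import pickle
s=sensors.get_state();W=vision.read_camera("wrist");pickle.dump((W,s),open("w2.pkl","wb"))
cv2.imwrite("pics/w2.png",W["frame"][:,:,::-1])
report(W,s,.08)
W1,s1=pickle.load(open("w1.pkl","rb"))
print(tri((W1,topface(W1)[0][0]),(W,topface(W)[0][0])))
T=vision.read_camera("top");S=vision.read_camera("side")
print(tri((W1,topface(W1)[0][0]),(S,(328.5,315.2)),(T,(361.3,271.3))))
E
```

```text
t: 2.5
ee_pos: [0.531, -0.1278, 0.1363]
tool_rot: [[-0.467, 0.884, -0.001], [0.884, 0.467, 0.001], [0.001, -0.001, -1.0]]
contact_force: [0.1, 0.7, 1.0]
opening: 0.085
rect ((320.4999694824219, 281.9999694824219), (48.99999237060547, 19.999996185302734), -0.0) cent (320.1019801980198, 276.8227722772277)
  edge 27.021454993972114 10.797501613747237
  edge 27.830930850769 24.614582637336774
  edge 28.84738196213967 10.79731066604862
  edge 27.832795826052006 24.958663646344696
X [ 0.53395754 -0.13444159  0.08      ] tool-frame offset mm [-7.37218641 -0.4162901  56.31065063]
(array([ 0.50928363, -0.08842785,  0.21529671]), [np.float64(0.0006485243202752555), np.float64(0.0006485243202752041)])
(array([ 0.53241733, -0.12830565,  0.07673426]), [np.float64(0.001228875089807008), np.float64(0.00032672860281472395), np.float64(0.001396177308911395)])
```

View pics/w2.png

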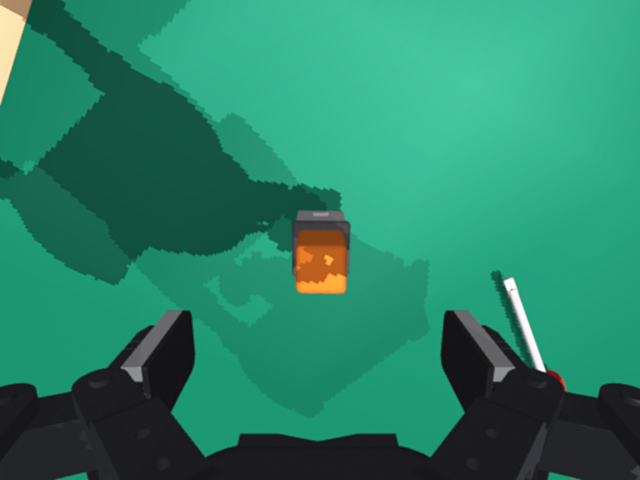

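In this view the key's top is partly in the gripper's shadow, so the mask only caught its lower part. I'll zoom in and use the face's corners.

Run:
```python
from h import *
import pickle
W,s=pickle.load(open("w2.pkl","rb"));zoom(W,280,200,80,105,7,"w2z.png")
```

```text
(no output)
```

View pics/w2z.png

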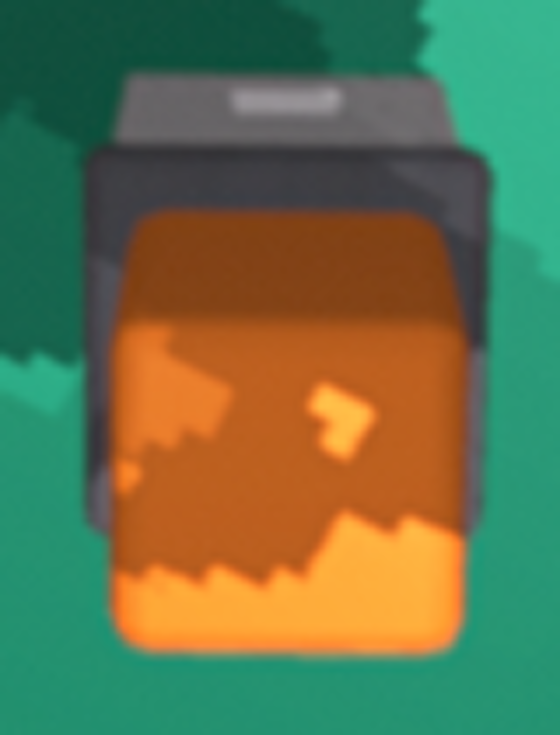

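Run:
```python
from h import *
import pickle
W,s=pickle.load(open("w2.pkl","rb"));W1,s1=pickle.load(open("w1.pkl","rb"))
q=(320.8,269.3)
print(tri((W1,(317.5,263.)),(W,q)))
X=onz(W,q,.08);print(X,s["tool_rot"].T@(X-s["ee_pos"])*1e3)
print(np.linalg.norm(onz(W,(280+112/7-.5,269.3),.08)-onz(W,(280+466/7-.5,269.3),.08)))
```

```text
(array([ 0.52975891, -0.12608912,  0.08710495]), [np.float64(0.00011825624174719598), np.float64(0.00011825624174718347)])
[ 0.53090727 -0.12836787  0.08      ] [-0.57692862 -0.2800861  56.3198611 ]
0.025356758338964606
```

The offset is under 1 mm and the top's width comes out at 25.4 mm at z=0.08, so I'll descend and grip.

```bash
python3 -m creep '[[0,0,0,-0.6,-0.3,30,85],[0,0,0,-0.6,-0.3,60,85],[0,0,0,-0.6,-0.3,80,85],[0,0,0,-0.6,-0.3,87,85],[0,0,0,-0.6,-0.3,87,85]]' && python3 -m creep '[[0,0,0,0,0,0,15],[0,0,0,0,0,0,15],[0,0,0,0,0,0,15],[0,0,0,0,0,0,15],[0,0,0,0,0,0,15],[0,0,0,0,0,0,15],[0,0,0,0,0,0,15],[0,0,0,0,0,0,15]]' 80
python3 - <<'E'
from h import *
W=vision.read_camera("wrist");cv2.imwrite("pics/w3.png",W["frame"][:,:,::-1])
print(sensors.get_state()["opening"])
E
```

```text
t: 3.07
ee_pos: [0.5313, -0.1293, 0.0492]
tool_rot: [[-0.466, 0.885, -0.001], [0.885, 0.466, 0.0], [0.001, -0.0, -1.0]]
contact_force: [0.1, -0.2, 0.4]
opening: 0.0851
t: 3.73
ee_pos: [0.5319, -0.1299, 0.0502]
tool_rot: [[-0.465, 0.885, 0.001], [0.885, 0.465, -0.001], [-0.001, 0.001, -1.0]]
contact_force: [-0.4, -0.2, 5.7]
opening: 0.0249
0.02527712854649329
```

View pics/w3.png

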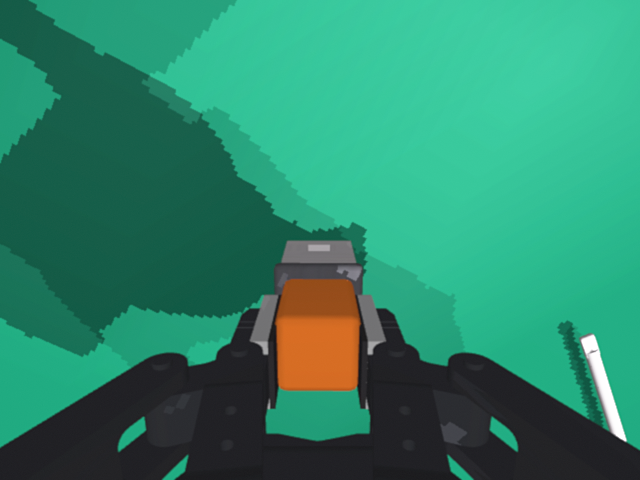

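The key is held: opening 25 mm, grip between the pads in the wrist view at about (317,350), square to the picture. I'll lift straight up, then carry it to about 60 mm short of the drive and look.

```bash
python3 -m creep '[[0,0,0,0,0,-25,15],[0,0,0,0,0,-60,15],[0,0,0,0,0,-100,15],[0,0,0,0,0,-140,15],[0,0,0,0,0,-180,15],[0,0,0,0,0,-210,15],[0,0,0,0,0,-220,15],[0,0,0,0,0,-220,15]]' 100 && python3 -m creep '[[0,0,0.05,25,18,0,15],[0,0,0.1,55,39,0,15],[0,0,0.15,88,63,0,15],[0,0,0.2,121,87,0,15],[0,0,0.25,154,111,0,15],[0,0,0.298,187,135,0,15],[0,0,0.298,218,159,0,15],[0,0,0.298,240,172,0,15]]' && python3 -m creep '[[0,0,0,9,4,0,15],[0,0,0,9,4,0,15],[0,0,0,9,4,0,15],[0,0,0,9,4,0,15]]'
python3 - <<'E'
from h import *
import pickle
s=sensors.get_state();W=vision.read_camera("wrist");pickle.dump((W,s),open("w4.pkl","wb"));cv2.imwrite("pics/w4.png",W["frame"][:,:,::-1])
S=vision.read_camera("side");zoom(S,190,130,130,130,5,"s4.png")
E
```

```text
t: 4.45
ee_pos: [0.5324, -0.13, 0.272]
tool_rot: [[-0.465, 0.885, 0.005], [0.885, 0.465, -0.002], [-0.004, 0.004, -1.0]]
contact_force: [0.8, 0.2, -1.8]
opening: 0.0242
t: 5.12
ee_pos: [0.5711, 0.1663, 0.2659]
tool_rot: [[-0.187, 0.982, -0.005], [0.982, 0.187, 0.0], [0.001, -0.005, -1.0]]
contact_force: [-0.3, -1.0, -1.0]
opening: 0.0244
t: 5.45
ee_pos: [0.574, 0.1708, 0.2682]
tool_rot: [[-0.184, 0.983, -0.002], [0.983, 0.184, -0.001], [-0.001, -0.002, -1.0]]
contact_force: [0.0, -0.0, -1.5]
opening: 0.0243
```

View pics/w4.png

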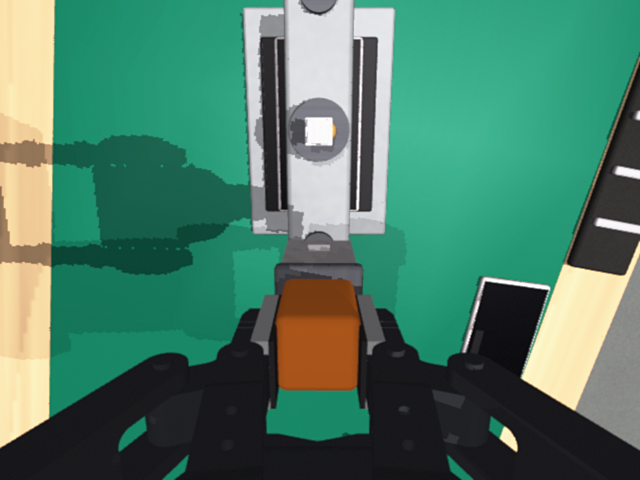

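View pics/s4.png

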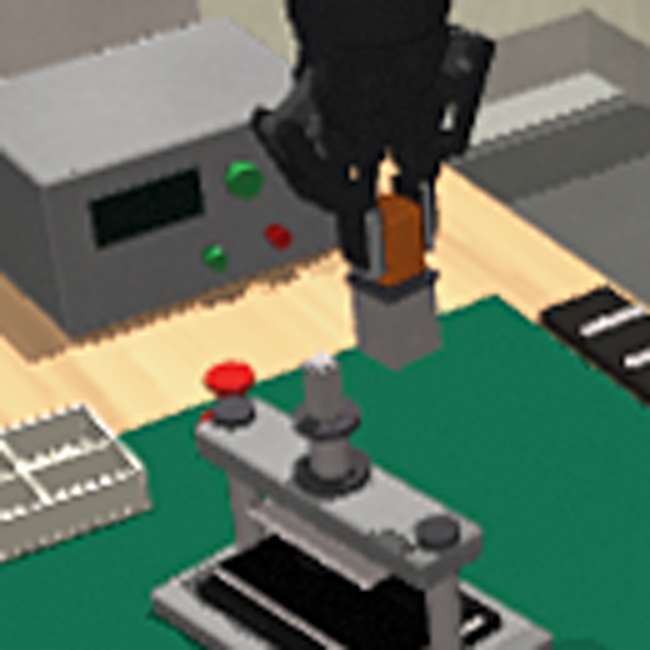

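The wrist view shows the drive's white top at about (319,131) with the brass ball on its right, and the key's grip at (317,330). The beam runs vertically, so the yaw looks right. Now a closer look at the drive and the key's rim.

Run:
```python
from h import *
import pickle
W,s=pickle.load(open("w4.pkl","rb"));zoom(W,275,85,90,90,8,"w4a.png");zoom(W,260,220,120,75,6,"w4b.png")
```

```text
(no output)
```

View pics/w4a.png

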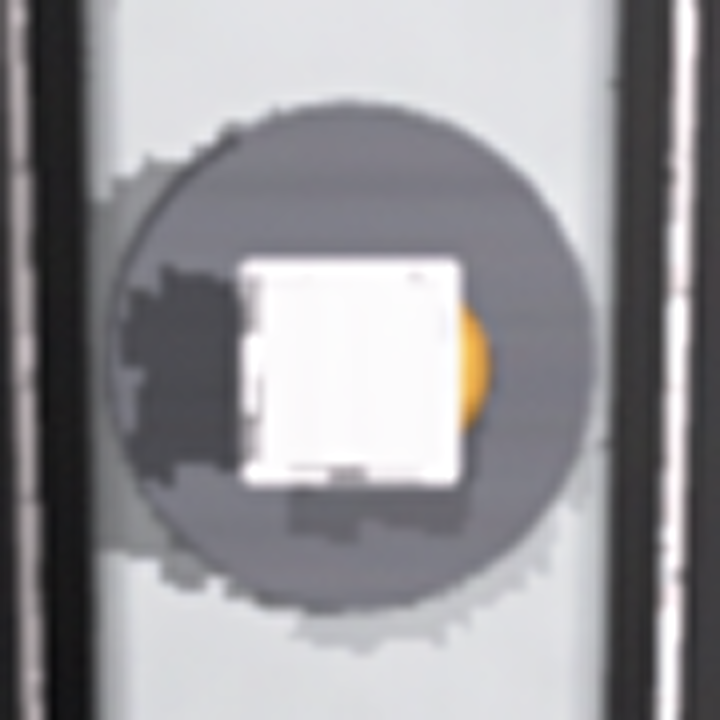

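View pics/w4b.png

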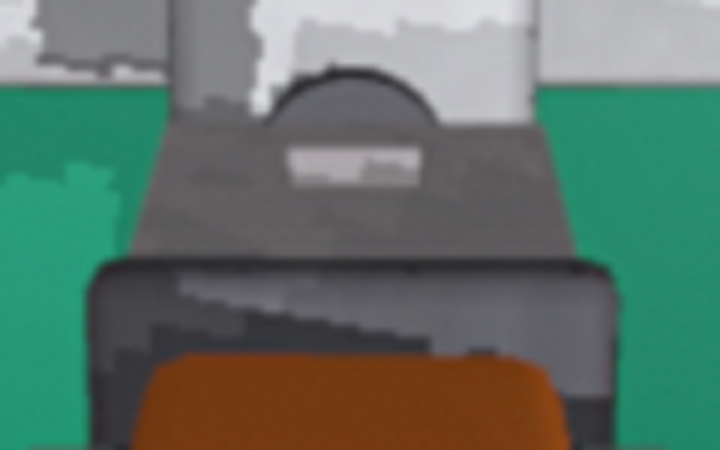

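Run:
```python
from h import *
import pickle
W,s=pickle.load(open("w4.pkl","rb"));R=s["tool_rot"];p=s["ee_pos"]
tl=lambda X:R.T@(X-p)*1e3
za=lambda x,y:((x+.5)/8-.5+275,(y+.5)/8-.5+85)
zb=lambda x,y:((x+.5)/6-.5+260,(y+.5)/6-.5+220)
print("drive L/R",tl(onz(W,za(240,372),.182)),tl(onz(W,za(462,372),.182)))
print("drive far/near",tl(onz(W,za(351,257),.182)),tl(onz(W,za(351,487),.182)))
print("flange",[tl(onz(W,za(*q),.150)) for q in((110,355),(595,355),(350,102),(350,612))])
zr=p[2]-.050
print("rim L,R",tl(onz(W,zb(170,125),zr)),tl(onz(W,zb(540,125),zr)))
print("collar L,R far",tl(onz(W,zb(88,262),zr+.044)),tl(onz(W,zb(618,262),zr+.044)))
print(topface(W,60)[0])
d,e=tri((W,za(351,372)),(vision.read_camera("side"),(253.8,201.6)));print(d,e,tl(d))
print(onz(W,za(351,372),.183))
```

```text
drive L/R [65.35697191 -8.67476428 86.21318588] [65.35954267  5.93408692 86.18395811]
drive far/near [72.60238195 -1.37616898 86.19470838] [57.98127678 -1.36384411 86.20250535]
flange [array([ 66.10179105, -19.32575262, 118.23416437]), array([ 66.10798258,  17.012123  , 118.16146368]), array([ 84.03255809,  -1.35627074, 118.18862257]), array([ 47.14566948,  -1.32819423, 118.2082992 ])]
rim L,R [ 15.63587284 -15.9690467   50.02369033] [15.65010865 13.3742746  49.96497861]
collar L,R far [ 18.97539197 -18.05928996   6.02599122] [18.99368215 14.86105873  5.96012115]
((317.5, 334.0), (110.0, 85.0), 90.0)
[0.56072452 0.23463266 0.18293335] [np.float64(0.00025649501494829843), np.float64(0.00025649501494825317)] [65.21854283 -1.16781    85.26489153]
[0.56049423 0.2347472  0.183     ]
```

Run:
```python
from h import *
import pickle
W,s=pickle.load(open("w4.pkl","rb"));R=s["tool_rot"];p=s["ee_pos"]
zoom(W,255,225,125,175,4,"w4c.png")
g=cv2.cvtColor(W["frame"],cv2.COLOR_RGB2GRAY).astype(int)
print(W["frame"][236:300:1,318].tolist())
print("col prof", g[300:400,318].tolist())
# predicted rows for upright key centred at tool x=0,y=-1.4, rim at tool z=+50
f=lambda x,y,z:proj(W,R@np.array([x,y,z])/1e3+p)
for nm,q in dict(rim_near=(15,-1.4,50),col_near_top=(17,-1.4,6),col_near_bot=(17,-1.4,12),grip_near_bot=(13,-1.4,6),grip_near_top=(13,-1.4,-30),grip_far_top=(-13,-1.4,-30),gripL=(0,-14.4,-30),gripR=(0,11.6,-30)).items(): print(nm,f(*q))
```

```text
[[101, 100, 107], [101, 100, 107], [101, 100, 107], [100, 98, 105], [96, 94, 100], [94, 92, 95], [97, 92, 94], [99, 95, 98], [125, 120, 124], [165, 159, 163], [173, 167, 172], [172, 167, 171], [172, 167, 171], [166, 161, 165], [137, 132, 136], [104, 101, 103], [95, 92, 94], [95, 93, 95], [97, 94, 97], [97, 94, 96], [94, 91, 93], [92, 89, 91], [93, 91, 93], [92, 89, 92], [91, 89, 91], [93, 90, 93], [87, 85, 87], [53, 53, 56], [46, 47, 50], [60, 59, 65], [71, 72, 77], [82, 82, 87], [86, 87, 93], [90, 91, 98], [94, 94, 101], [98, 98, 105], [98, 98, 106], [92, 93, 100], [66, 65, 70], [53, 52, 56], [52, 53, 57], [52, 54, 60], [64, 55, 57], [97, 56, 35], [114, 57, 18], [116, 57, 16], [115, 59, 18], [116, 59, 17], [116, 58, 16], [117, 59, 19], [115, 57, 16], [116, 58, 17], [116, 59, 19], [116, 59, 19], [116, 58, 17], [116, 58, 18], [117, 58, 19], [117, 58, 18], [118, 59, 19], [117, 59, 19], [117, 58, 19], [117, 58, 18], [117, 59, 20], [117, 58, 18]]
col prof [72, 72, 73, 73, 73, 72, 72, 73, 72, 72, 73, 74, 73, 72, 75, 78, 83, 88, 91, 96, 99, 100, 101, 101, 102, 102, 103, 103, 103, 103, 103, 103, 104, 104, 103, 104, 103, 104, 103, 103, 103, 104, 103, 103, 104, 103, 104, 103, 102, 103, 102, 104, 104, 103, 101, 103, 103, 104, 102, 102, 103, 103, 103, 102, 102, 103, 103, 103, 102, 102, 103, 103, 103, 103, 102, 102, 103, 102, 102, 102, 101, 102, 103, 103, 101, 102, 102, 98, 92, 87, 94, 105, 101, 100, 99, 99, 100, 100, 100, 99]
rim_near [318.53031051 241.71473686]
col_near_top [318.93883416 268.27928331]
col_near_bot [318.87123314 263.16493246]
grip_near_bot [318.92642143 278.32298233]
grip_near_top [319.45790227 321.61820177]
grip_far_top [319.33184654 397.76682183]
gripL [276.4130263  360.77437663]
gripR [362.36586477 360.74822476]
```

View pics/w4c.png

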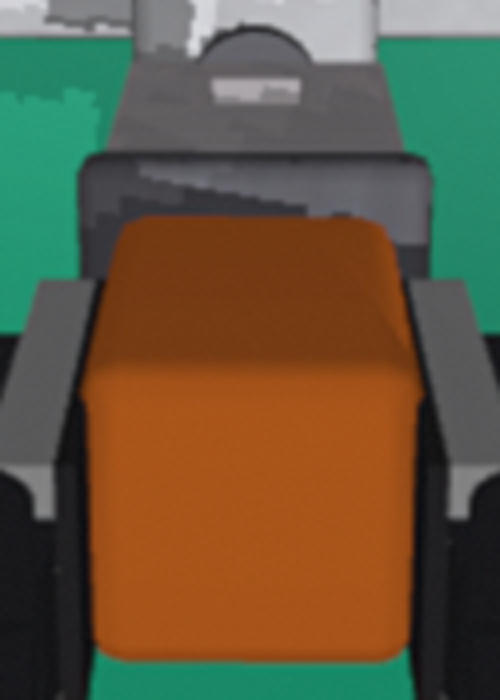

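The key hangs upright, and the rim, collar and grip edges fall within about 1 px of the rows predicted for tool x≈0.3, y≈-1.35. Only the rounded top edges disagree. The drive is at tool x≈65.4, y≈-1.3. I'll shift +65 mm in x and lower a little.

```bash
python3 -m creep '[[0,0,0,20,0,0,15],[0,0,0,45,0,5,15],[0,0,0,60,0,10,15],[0,0,0,65,0,18,15],[0,0,0,65,0,20,15],[0,0,0,65,0,20,15],[0,0,0,65,0,20,15]]' 110
python3 - <<'E'
from h import *
import pickle
s=sensors.get_state();W=vision.read_camera("wrist");pickle.dump((W,s),open("w5.pkl","wb"));zoom(W,240,180,160,220,3.4,"w5.png")
S=vision.read_camera("side");zoom(S,215,150,80,80,8,"s5.png")
T=vision.read_camera("top");zoom(T,170,205,100,100,6,"t5.png")
E
```

```text
t: 6.18
ee_pos: [0.5624, 0.2352, 0.2491]
tool_rot: [[-0.184, 0.983, -0.0], [0.983, 0.184, -0.001], [-0.001, -0.0, -1.0]]
contact_force: [-0.5, 0.1, -1.0]
opening: 0.0242
```

View pics/s5.png

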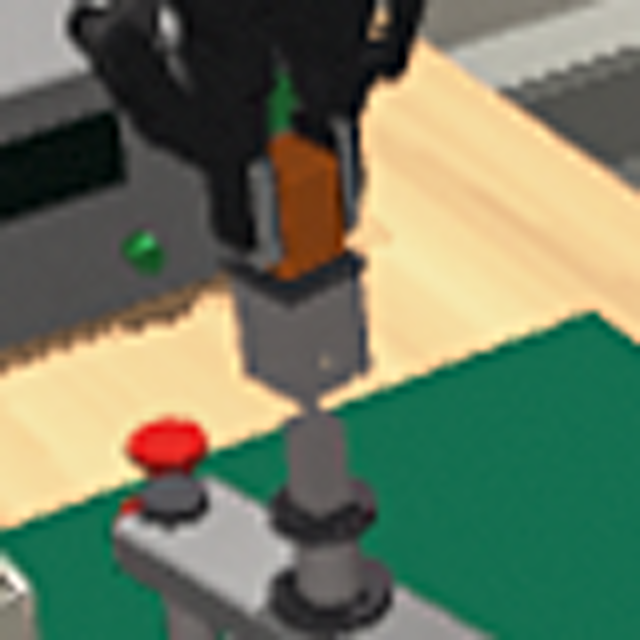

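View pics/w5.png

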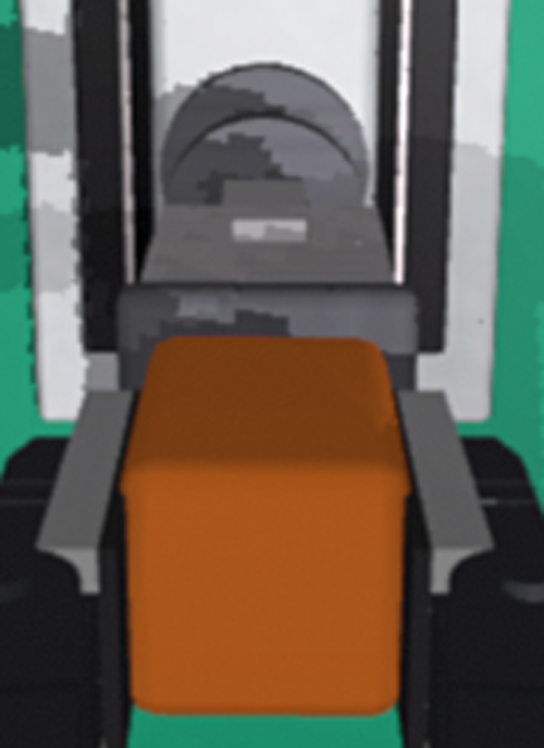

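The side view shows the sleeve just above the drive (sleeve columns 248–368, drive 287–347 in the zoom). In the wrist view the drive's neck emerges centred under the rim. I'll check the side-view alignment numerically.

Run:
```python
from h import *
import pickle
W,s=pickle.load(open("w5.pkl","rb"));R=s["tool_rot"];p=s["ee_pos"]
S=vision.read_camera("side")
z=lambda X:((proj(S,X)-[215,150]+.5)*8-.5).round(0)
for a in(15,-15):
  for b in(15,-15): print("rim corner",a,b,z(R@np.array([.3+a,-1.35+b,50.])/1e3+p))
c=np.array([.5607,.2346])
for zz in(.199,.184,.15): print("axis drive",zz,z([*c,zz]), "key axis",z(np.append((R@np.array([.3,-1.35,0])/1e3+p)[:2],zz)))
print(p+R@np.array([.3,-1.35,0])/1e3)
# wrist: left/right of drive neck & flange in w5, zoom 3.4 origin 240,180
q=lambda x,y:((x+.5)/3.4-.5+240,(y+.5)/3.4-.5+180)
tl=lambda X:R.T@(X-p)*1e3
print("neck",tl(onz(W,q(223,180),.182)),tl(onz(W,q(305,180),.182)))
print("flange top L R far",[tl(onz(W,q(*u),.15)).round(2) for u in((162,170),(368,170),(265,63))])
print("rim",tl(onz(W,q(160,207),p[2]-.05)),tl(onz(W,q(376,207),p[2]-.05)))
```

```text
rim corner 15 15 [313. 339.]
rim corner 15 -15 [243. 375.]
rim corner -15 15 [374. 371.]
rim corner -15 -15 [303. 408.]
axis drive 0.199 [308. 375.] key axis [308. 373.]
axis drive 0.184 [313. 414.] key axis [313. 412.]
axis drive 0.15 [323. 500.] key axis [323. 499.]
[0.56106161 0.23528329 0.24909432]
neck [15.10083167 -8.20005003 67.08937186] [15.10136081  4.23201771 67.08392411]
flange top L R far [array([  8.69, -19.76,  99.1 ]), array([ 8.69, 16.18, 99.08]), array([27.52, -1.79, 99.08])]
rim [ 15.58580393 -16.55205906  49.99887768] [15.58684727 13.68368363 49.98562847]
```

Run:
```python
from h import *
import pickle
W,s=pickle.load(open("w5.pkl","rb"));R=s["tool_rot"];p=s["ee_pos"]
q=lambda x,y:((x+.5)/3.4-.5+240,(y+.5)/3.4-.5+180)
tl=lambda X:R.T@(X-p)*1e3
print([tl(onz(W,q(*u),z)).round(2) for u,z in(((265,115),.15),((265,63),.12),((223,180),.184),((264,180),.182),((264,180),.184),((264,180),.177))])
```

```text
[array([18.47, -1.79, 99.08]), array([ 22.39,  -1.75, 129.08]), array([15.61, -8.14, 65.09]), array([15.1 , -1.98, 67.09]), array([15.61, -1.99, 65.09]), array([13.82, -1.98, 72.09])]
```

The wrist check puts the drive's flange at tool (0.47,-1.79) and the rim at (0.6,-1.43). I'll trim y by -0.3 mm and go down slowly, watching the force.

```bash
python3 -m creep '[[0,0,0,0,-0.3,3,15],[0,0,0,0,-0.3,7,15],[0,0,0,0,-0.3,11,15],[0,0,0,0,-0.3,15,15],[0,0,0,0,-0.3,18,15]]'; python3 -m creep '[[0,0,0,0,0,3,15],[0,0,0,0,0,6,15],[0,0,0,0,0,9,15],[0,0,0,0,0,11,15],[0,0,0,0,0,11,15]]'
```

```text
t: 6.8
ee_pos: [0.5617, 0.2361, 0.2305]
tool_rot: [[-0.185, 0.983, -0.001], [0.983, 0.185, -0.0], [-0.0, -0.001, -1.0]]
contact_force: [0.3, -2.3, 1.3]
opening: 0.0244
t: 7.22
ee_pos: [0.5621, 0.2354, 0.2203]
tool_rot: [[-0.185, 0.983, 0.001], [0.983, 0.185, -0.001], [-0.002, 0.0, -1.0]]
contact_force: [1.6, -5.4, -0.2]
opening: 0.0244
```

The drive has entered the hole by 14 mm with no vertical load. There is a 5 N side force toward -y, so I'll shift -0.5 mm in tool x to relieve it while going on to the ball.

```bash
python3 -m creep '[[0,0,0,-0.5,-0.2,0,15],[0,0,0,-0.5,-0.2,1,15],[0,0,0,-0.5,-0.2,3,15],[0,0,0,-0.5,-0.2,5,15],[0,0,0,-0.5,-0.2,7,15],[0,0,0,-0.5,-0.2,9,15],[0,0,0,-0.5,-0.2,10,15]]'
```

```text
t: 7.8
ee_pos: [0.5623, 0.2353, 0.2104]
tool_rot: [[-0.185, 0.983, 0.001], [0.983, 0.185, -0.001], [-0.001, 0.001, -1.0]]
contact_force: [0.9, -6.0, 3.6]
opening: 0.0246
```

```bash
python3 -m creep '[[0,0,0,0,0,1.5,15],[0,0,0,0,0,3,15],[0,0,0,0,0,4.5,15],[0,0,0,0,0,5,15]]'
```

```text
t: 8.13
ee_pos: [0.5623, 0.2353, 0.2059]
tool_rot: [[-0.185, 0.983, 0.002], [0.983, 0.185, -0.0], [-0.001, 0.001, -1.0]]
contact_force: [-0.9, -5.5, 6.1]
opening: 0.0241
```

The force rises about 0.55 N/mm, as expected when riding the spring with the ball engaged. I'll continue steadily and ease the side force a bit more.

```bash
python3 -m creep '[[0,0,0,-0.6,0,1.5,15],[0,0,0,-0.6,0,3,15],[0,0,0,-0.6,0,4,15],[0,0,0,-0.6,0,4,15]]'
```

```text
t: 8.47
ee_pos: [0.5623, 0.2351, 0.2023]
tool_rot: [[-0.185, 0.983, 0.002], [0.983, 0.185, 0.0], [0.0, 0.002, -1.0]]
contact_force: [-0.7, -3.4, 8.5]
opening: 0.0246
```

```bash
python3 -m creep '[[0,0,0,0,0,1.5,15],[0,0,0,0,0,3,15],[0,0,0,0,0,3,15]]'
```

```text
t: 8.72
ee_pos: [0.5623, 0.2351, 0.1995]
tool_rot: [[-0.185, 0.983, 0.002], [0.983, 0.185, 0.0], [0.0, 0.002, -1.0]]
contact_force: [-1.3, -3.6, 9.0]
opening: 0.0244
```

```bash
python3 -m creep '[[0,0,0,0,0,1.5,15],[0,0,0,0,0,3,15],[0,0,0,0,0,3,15]]'
```

```text
t: 8.97
ee_pos: [0.5623, 0.2352, 0.1968]
tool_rot: [[-0.185, 0.983, 0.002], [0.983, 0.185, 0.0], [0.0, 0.002, -1.0]]
contact_force: [-2.3, -5.2, 11.1]
opening: 0.0244
```

```bash
python3 -m creep '[[0,0,0,0,0,1,15],[0,0,0,0,0,2,15],[0,0,0,0,0,2,15]]'
```

```text
t: 9.22
ee_pos: [0.5623, 0.2352, 0.1951]
tool_rot: [[-0.185, 0.983, 0.002], [0.983, 0.185, 0.001], [0.0, 0.002, -1.0]]
contact_force: [-2.2, -5.4, 11.2]
opening: 0.0242
```

```bash
python3 -m creep '[[0,0,0,0,0,1,15],[0,0,0,0,0,2,15],[0,0,0,0,0,2,15]]'
```

```text
t: 9.47
ee_pos: [0.5623, 0.2351, 0.1928]
tool_rot: [[-0.185, 0.983, 0.002], [0.983, 0.185, 0.0], [-0.0, 0.002, -1.0]]
contact_force: [-0.3, -4.7, 7.1]
opening: 0.0243
```

The force fell from 11.2 to 7.1 N, which is the click. I'm stopping here to check that the rim is home.

```bash
python3 -m creep '[[0,0,0,0,0,0,15],[0,0,0,0,0,0,15],[0,0,0,0,0,0,15]]'
python3 - <<'E'
from h import *
W=vision.read_camera("wrist");zoom(W,240,180,160,220,3.4,"w6.png")
S=vision.read_camera("side");zoom(S,215,160,80,80,8,"s6.png")
print(sensors.get_state()["contact_force"],sensors.get_state()["ee_pos"])
E
```

```text
t: 9.72
ee_pos: [0.5623, 0.2351, 0.1923]
tool_rot: [[-0.185, 0.983, 0.002], [0.983, 0.185, 0.0], [-0.0, 0.002, -1.0]]
contact_force: [-0.1, -5.2, 6.0]
opening: 0.0245
[-0.46200271 -3.56696622  5.55209255] [0.5622884  0.23506139 0.19224904]
```

View pics/s6.png

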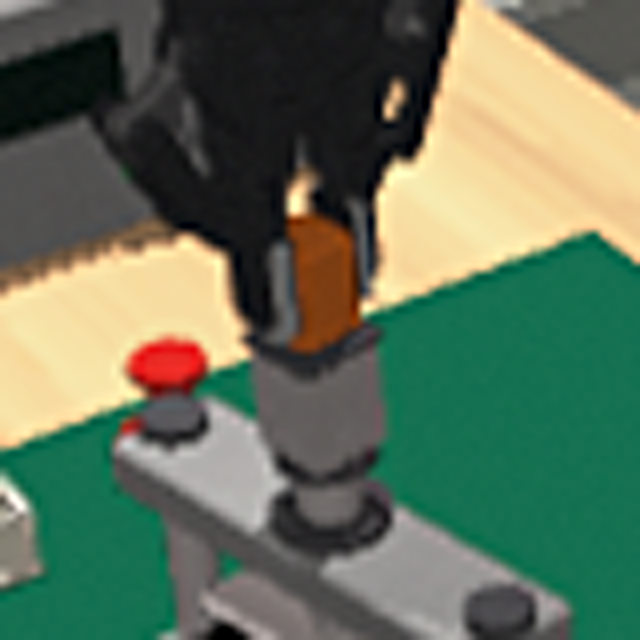

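View pics/w6.png

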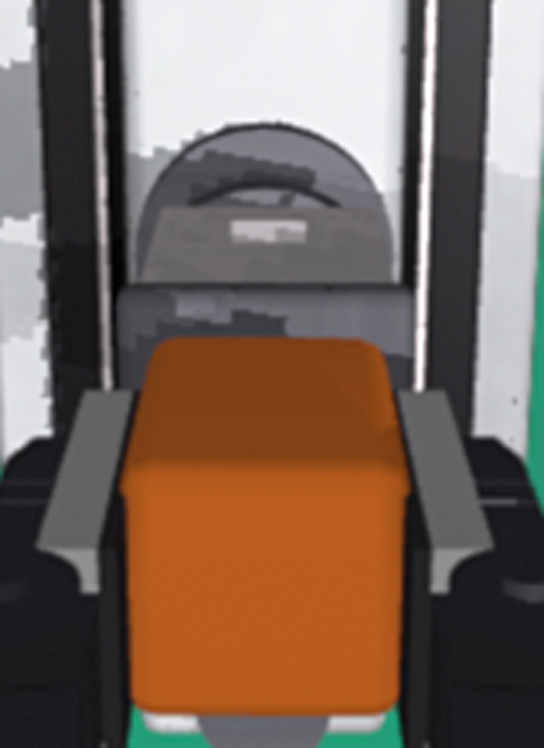

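The force holds near 6.8 N net, which is about 7.5 mm of sink. That puts the shoulder at ≈0.142, level with the rim, and both views show the flange right under the rim. I'll ride the spring up gently before letting go.

```bash
python3 -m creep '[[0,0,0,0,0,-1.5,15],[0,0,0,0,0,-3,15],[0,0,0,0,0,-4.5,15],[0,0,0,0,0,-5.5,15],[0,0,0,0,0,-6,15],[0,0,0,0,0,-6,15]]'
```

```text
t: 10.32
ee_pos: [0.5623, 0.2351, 0.1975]
tool_rot: [[-0.185, 0.983, 0.001], [0.983, 0.185, 0.0], [-0.0, 0.001, -1.0]]
contact_force: [2.8, -5.0, 3.0]
opening: 0.0245
```

```bash
python3 -m creep '[[0,0,0,0,0,0,30],[0,0,0,0,0,0,40],[0,0,0,0,0,0,60],[0,0,0,0,0,0,70],[0,0,0,0,0,0,70],[0,0,0,0,0,0,70]]' && python3 -m creep '[[0,0,0,0,0,-10,70],[0,0,0,0,0,-30,70],[0,0,0,0,0,-60,70],[0,0,0,0,0,-100,70],[0,0,0,-30,0,-120,70],[0,0,0,-60,0,-120,70],[0,0,0,-60,0,-120,70],[0,0,0,-60,0,-120,70]]'
python3 - <<'E'
from h import *
import pickle
s=sensors.get_state();W=vision.read_camera("wrist");pickle.dump((W,s),open("w7.pkl","wb"));cv2.imwrite("pics/w7.png",W["frame"][:,:,::-1])
S=vision.read_camera("side");zoom(S,215,160,80,80,8,"s7.png");pickle.dump(S,open("s7.pkl","wb"))
T=vision.read_camera("top");cv2.imwrite("pics/t7.png",T["frame"][:,:,::-1])
E
```

```text
t: 10.82
ee_pos: [0.5617, 0.2354, 0.1971]
tool_rot: [[-0.185, 0.983, -0.0], [0.983, 0.185, 0.0], [0.0, -0.0, -1.0]]
contact_force: [0.0, 0.1, 0.6]
opening: 0.0702
t: 11.48
ee_pos: [0.5733, 0.1749, 0.3183]
tool_rot: [[-0.182, 0.983, 0.001], [0.983, 0.182, 0.0], [0.0, 0.001, -1.0]]
contact_force: [-1.7, 1.3, -0.3]
opening: 0.07
```

View pics/s7.png

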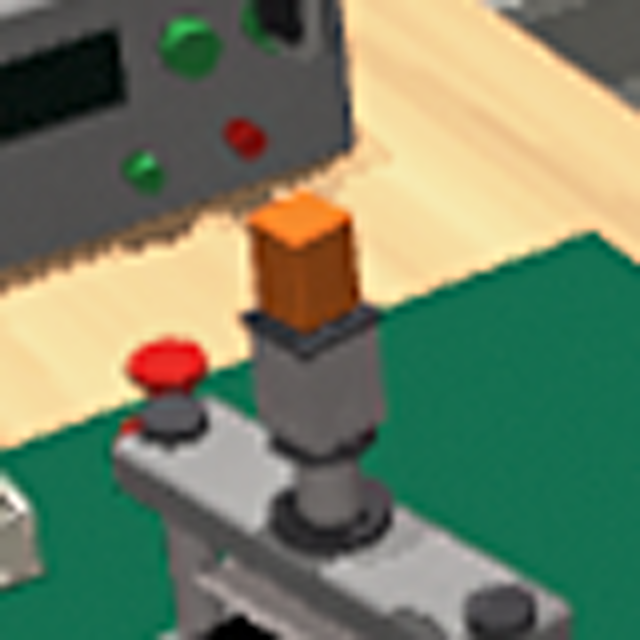

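View pics/w7.png

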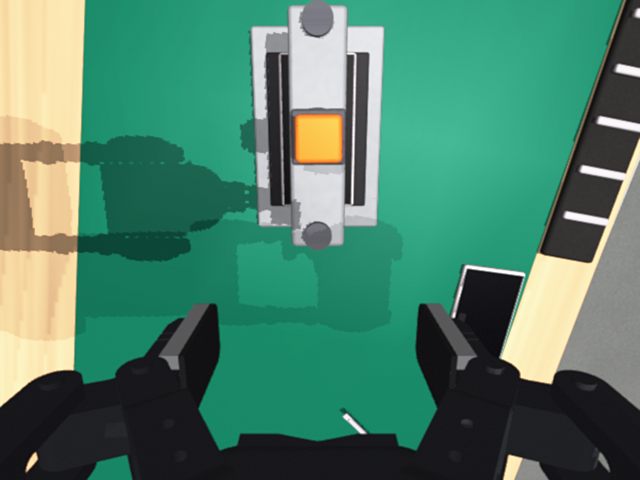

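View pics/t7.png

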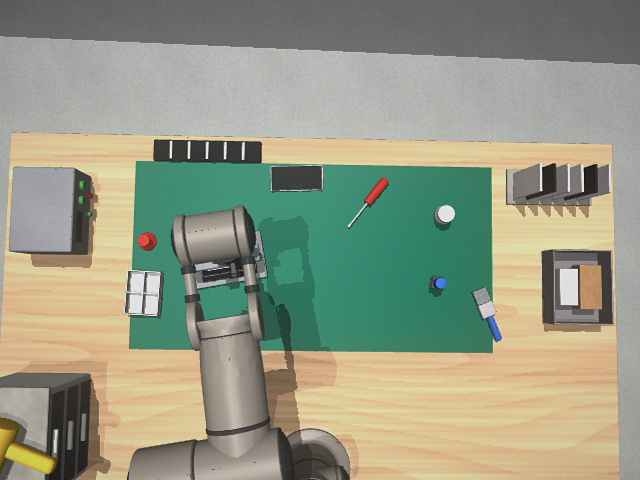

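The key stands on the drive with its rim on the flange in the side view. Its top is at (318,139) in the wrist view, and the other things sit where they were. Last check is the height of the top by triangulation, where home means z≈0.23 (minus any sink from its own weight).

Run:
```python
from h import *
import pickle
W,s=pickle.load(open("w7.pkl","rb"));S=pickle.load(open("s7.pkl","rb"))
r=topface(W)[0];print(r)
print(tri((W,r[0]),(S,((301+.5)/8-.5+215,(221+.5)/8-.5+160))))
z=lambda X:((proj(S,X)-[215,160]+.5)*8-.5).round(0)
for h in(.23,.235,.245): print(h,z([.5612,.2348,h]))
```

```text
((317.9999694824219, 138.0), (47.99999237060547, 45.99999237060547), 90.0)
(array([0.56091451, 0.23511646, 0.22618891]), [np.float64(0.0003635001340092673), np.float64(0.000363500134009289)])
0.23 [300. 211.]
0.235 [298. 197.]
0.245 [295. 170.]
```

The top measures z=0.226. The side camera also read the key about 4 mm low on the bench, so this fits home at 0.230. An unclicked key would read 5 mm or more too high. Handing in.

```bash
python3 -c "
from station import robot
print(robot.close_job())"
```

```text
the job is handed in; nothing more can be done
None
```

The orange key is pushed home on the press drive and released, and the job is handed in; no verdict was reported. It took about 11.5 s of the 61 s.

- **Click:** I pushed down steadily. The wrist force rose to about 12 N, then fell to about 7 N, and I stopped there. The drive had sunk about 18 to 20 mm at most, going by the force, against the 31 mm limit at which the pad is driven onto the glass.
- **Letting go:** I let the spring lift the drive most of the way back, opened the fingers and moved the gripper clear.
- **Home check:** The side view shows the rim on the flange. The key's top triangulates to z = 0.226 against 0.230 expected. The same measurement read about 4 mm low on the bench, so this agrees with fully home.
- **Other things:** The blue key and the other loose things look unmoved in the top view. The arm hid part of the press there.
- **What disagreed:**
  - A side force of up to about 6 N stayed on while pushing, despite small corrections, and vanished on release.
  - Two wrist-camera readings were unreliable: the rounded top edges, and the face while it was in shadow. I relied on the rim, collar and flange edges instead.

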